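# Click the food box lid shut all round

## Robot

A 6-joint arm with a two-finger parallel gripper is mounted at the origin on a cart in front of the work surface, level with it; the furniture and walls round the work are solid. World frame = base frame: x ahead of the robot, y to its left, z up, the work surface at z = 0. Lengths are in mm, angles in rad, forces in N, time in s.
With the tool pointing down it reaches from about 400 to 925 mm from the base axis. Payload 12.5 kg.
Tool frame: the origin (TCP) lies at the very end of the fingers, on their centre line; the grasp point (between the pads) lies grip_depth behind it (grip_depth is the distance from the TCP to the grasp point, in mm); z points along the fingers, y is the line along which they close (so a half turn about z gives the same grasp; the last joint's range is limited). The gripper opens to 95 mm and grips with 3 to 60 N. Pads are 20 mm wide; open, the fingers measure 119 mm over their backs; the gripper's body (75 mm by 180 mm) begins 59 mm behind the grasp point.
Start: joints at [1.231, 0.491, 1.559, -0, 1.092, -0.106], TCP at [144.779, 608.018, 214.661] pointing down, gripper open.
Joint ranges: [-3.1, 3.1], [-0.84, 2.19], [0.05, 2.79], [-1.13, 4.28], [0.06, 2.93], [-2.69, 2.69]. Speed limits (rad/s): [2.22, 2.22, 2.79, 3.14, 3.14, 3.14].

## Interface

Orientations are given as [roll, pitch, yaw] about the fixed x, y, z axes, in that order (R = Rz(yaw) Ry(pitch) Rx(roll)).
In Python, from cell import state, read_camera, job_done, grip_depth gives the robot as it stands.
- The arm moves only by the tool drive_tool, never from a script. Its argument "targets" is a list of rows, each an object with "jaw": the opening, from 0 (shut) to 1 (fully open); "travel": the shift along the tool's x, y, z in m, a list of three; "twist": the turn about the tool's z in rad. In form: [{"jaw": jaw, "travel": [tx, ty, tz], "twist": twist}, ...]. A call has 1 to 8 rows; each row is the pose to reach, as a shift and turn from the pose commanded when the call began, along the tool's axes at that moment; what a row does not reach only later rows make up. A row lasts 1/12 s, in which the tool goes at most 41.7 mm and 7.16 degrees, less where a joint would pass 70% of its speed; a pose out of reach is approached as far as the arm can. A call with a gripper value outside its range is refused whole. The fingers move at their own pace and stop on an object; the grip force is fixed at half the most. Time passes only in rows, so rows that repeat a pose let the fingers close. It gives the time, the measured TCP pose, the force, the opening and the grip force at its end, in the units of the state.
- state(): the state, without advancing time (a new reading comes with each control period).
- read_camera(name): name is "side" or "top" or "wrist"; returns a dict with "frame" (420x560x3 uint8, red, green, blue), "fx", "fy", "cx", "cy" (pixels), "R" (3x3) and "t" (3): a world point X has camera coordinates R X + t. Camera axes: x right, y down, z forward; pixel columns grow to the right and rows downward; lengths in mm; the calibration is good to about 2 mm. A picture is of the moment at which its call begins. There is no depth.
- job_done(): hands the job in; it is judged then, once.
The state is a dict: "t": time; "joints": joint angles; "qvel": joint speeds; "tau": joint torques, N m; "eef_pos": TCP position; "tcp_rot": TCP orientation; "ft_force": force on the tool from outside, world axes, zero at the start; "moment": the same for the moment, N m; "opening": opening from 0.0 (shut) to 1.0 (fully open); "grip_force": force on a finger pad.
Only numpy, scipy, OpenCV 4.12 (cv2) and the standard library are available. Lean on these libraries where they do the work, as an engineer would, in place of code of your own. Each camera call takes 0.05 s, during which the arm holds its last target. There are 200 camera calls.

## Task

The lid of the clear food box is laid on but not snapped shut, and all four sections of its rim stand up: press them down with the fingertips until all four have clicked down level with the corners. Only press: do not pick up or tip the box, leave it standing where it is, and leave the things around it alone.

Things in the scene. Friction and masses are not known exactly. Their poses are not given: they have to be found in the camera images.
- food_box: clear plastic food box with white snap-fit lid, loose, about 0.9 kg. Origin: centre of its underside. z up; x points away from the robot, y to the robot's left when it stands square (turned by up to 0.5 rad either way); long side along y. Walls 120 (x) x 170 (y) mm, 78 mm tall; lid 134 (x) x 184 (y) mm.
- lid_centre (a point): centre of the lid, 90 mm above the box's underside, level with the tops of the four fixed corner pieces (34 x 34 mm each). Fixed centre panel 84 x 134 mm, top 85 mm up. Between the corners lie four separate rim sections that move straight down: not shut, the top is 98 mm above the box's underside (8 mm proud of the corners); shut, 90 mm (level).
- near (a joint): rim section on the long side nearest the robot (box -x side), 112 mm long: 0 m standing up, 0.008 m clicked shut. Over-centre snap: pushing it down takes about 6 N at first; past mid travel it snaps shut by itself and stays; pressed less, it springs up again. Starts standing up; pressing a shut one does no harm.
- near_top (a point): centre of the top face of that rim section, at (-55, 0) mm (x, y) in the box's frame; the face is 112 mm long along the rim and 24 mm wide. It moves down with the section.
- far (a joint): rim section on the long side farthest from the robot (box +x side), 112 mm long: 0 m standing up, 0.008 m clicked shut. Over-centre snap: pushing it down takes about 6 N at first; past mid travel it snaps shut by itself and stays; pressed less, it springs up again. Starts standing up; pressing a shut one does no harm.
- far_top (a point): centre of the top face of that rim section, at (55, 0) mm (x, y) in the box's frame; the face is 112 mm long along the rim and 24 mm wide. It moves down with the section.
- left (a joint): rim section on the short side at the robot's left (box +y side), 62 mm long: 0 m standing up, 0.008 m clicked shut. Over-centre snap: pushing it down takes about 6 N at first; past mid travel it snaps shut by itself and stays; pressed less, it springs up again. Starts standing up; pressing a shut one does no harm.
- left_top (a point): centre of the top face of that rim section, at (0, 80) mm (x, y) in the box's frame; the face is 62 mm long along the rim and 24 mm wide. It moves down with the section.
- right (a joint): rim section on the short side at the robot's right (box -y side), 62 mm long: 0 m standing up, 0.008 m clicked shut. Over-centre snap: pushing it down takes about 6 N at first; past mid travel it snaps shut by itself and stays; pressed less, it springs up again. Starts standing up; pressing a shut one does no harm.
- right_top (a point): centre of the top face of that rim section, at (0, -80) mm (x, y) in the box's frame; the face is 62 mm long along the rim and 24 mm wide. It moves down with the section.
- mug: bystander: dark-and-white mug, 82 mm wide (114 with handle), 97 mm tall. Origin: centre of its underside.
- apple: bystander: red apple, 72 mm across, 63 mm tall. Origin: centre of its underside.
- glass: bystander: clear drinking glass, 81 mm across, 91 mm tall. Origin: centre of its underside.
- tin: bystander: low food tin, 75 mm across, 58 mm tall. Origin: centre of its underside.
- garlic: bystander: head of garlic, 60 mm across, 58 mm tall. Origin: centre of its underside.
- peeler: bystander: blue-handled peeler lying flat, 170 x 25 x 18 mm. Origin: centre of its underside as it lies.
Not all that is in view belongs to the job. Several things have the shape of the food_box; the one meant has the colours described above.

How it is judged:
By the outcome, as a careful person would: the job done as asked, in the order asked, and still so for the second after the job is handed in, with the robot touching nothing.
It also fails if it takes over 45 s, if anything falls off the work surface, if the arm or the gripper's body presses on something with over 40 N, if the wrist force passes 120 N, or if a joint passes its speed limit or range.

## Working session

There is one attempt and no reset: what is moved stays moved. The work goes in short steps, Python scripts to look and compute and a tool call to move; the robot and the scene stay as the last step left them, time stands still between calls to the robot, and variables do not carry over. Pictures are saved under pics/ and viewed, at most 10 in all, crops included, and the job is handed in when it is done.

Besides the shell and the picture viewer there is one more tool, called after "Request:" as a command line: name --argument value ..., lists and objects as JSON in quotes. drive_tool: Moves the arm, as the interface text tells. Its arguments: {"type":"object","properties":{"targets":{"type":"array"}},"required":["targets"]}

```bash
mkdir -p pics
python3 - <<'E'
from cell import *
import cv2,pickle
s=state();print(s['eef_pos'],s['tcp_rot'],s['ft_force'],grip_depth,s['t'])
d={}
for n in("side","top"):
    c=read_camera(n);d[n]=c;cv2.imwrite(f"pics/{n}0.png",c["frame"][:,:,::-1])
    print(n,c['fx'],c['R'],c['t'])
pickle.dump(d,open('c0.pkl','wb'))
E
```

```text
[144.68113008 607.77232358 214.04619274] [-3.14045440e+00 -1.06873587e-04  2.90782510e+00] [-0.27361741 -0.48614233  0.61095138] 18.8 0.0
side 501.22960848914295 [[-0.99343011 -0.11313357 -0.01724548]
 [-0.06684552  0.69595834 -0.7149641 ]
 [ 0.09288858 -0.70911409 -0.69894844]] [ 508.91105665   72.8609987  1150.11698818]
top 441.0130443112778 [[-0.00128056 -0.99972717 -0.0233228 ]
 [-0.99678777  0.00314375 -0.08002662]
 [ 0.08007811  0.0231454  -0.99651984]] [  23.46572613  506.84725633 1032.29971369]
```

View pics/top0.png

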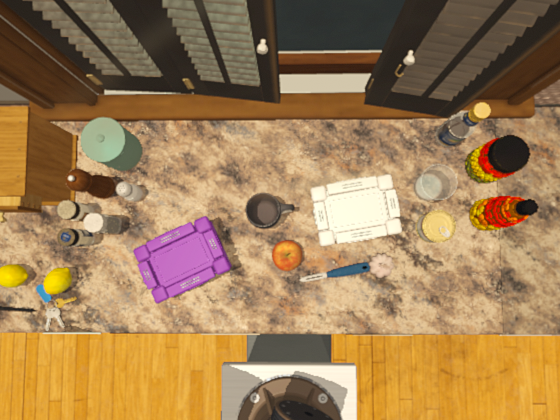

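View pics/side0.png

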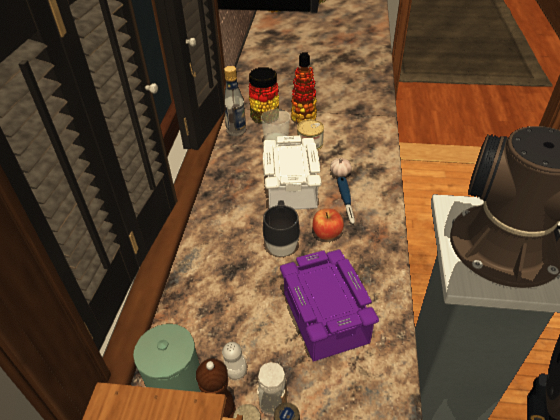

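The top view shows the white-lidded box at about (356,210), with corners near (312,185) to (400,235). The mug is at (265,210), the glass at (436,183), the tin at (438,226) and the peeler at (335,272). The side view shows the same box at (292,165). The purple box is a decoy. The arm is out of view.

```bash
cat > h.py <<'E'
import numpy as np,cv2
def ray(c,uv,z):
    uv=np.atleast_2d(uv).astype(float);R=np.array(c['R']);t=np.array(c['t'])
    d=np.c_[(uv[:,0]-c['cx'])/c['fx'],(uv[:,1]-c['cy'])/c['fy'],np.ones(len(uv))]@R
    o=-R.T@t
    return (o+d*((z-o[2])/d[:,2])[:,None])[:,:2]
def lid(c,z=94,roi=None,smin=60,vmin=150):
    h=cv2.cvtColor(c['frame'],cv2.COLOR_RGB2HSV)
    m=((h[...,1]<smin)&(h[...,2]>vmin)).astype(np.uint8)
    if roi: k=np.zeros_like(m);x0,y0,x1,y1=roi;k[y0:y1,x0:x1]=1;m*=k
    m=cv2.morphologyEx(m,cv2.MORPH_OPEN,np.ones((5,5)))
    ct=max(cv2.findContours(m,cv2.RETR_EXTERNAL,cv2.CHAIN_APPROX_NONE)[0],key=cv2.contourArea)
    P=ray(c,ct[:,0],z)
    (p,s,a)=cv2.minAreaRect(P.astype(np.float32))
    a=np.deg2rad(a if s[0]<s[1] else a+90);a=(a+np.pi/2)%np.pi-np.pi/2  # direction of short side = box x
    return np.array(p),s,a,m
def tops(p,a):
    return {n:p+np.array([[np.cos(a),-np.sin(a)],[np.sin(a),np.cos(a)]])@v for n,v in dict(near=(-55,0),far=(55,0),left=(0,80),right=(0,-80)).items()}
E
python3 - <<'E'
import pickle;from h import *
from cell import state
d=pickle.load(open('c0.pkl','rb'))
p,s,a,m=lid(d['top'],roi=(290,165,410,255));print(p,s,a)
print(tops(p,a))
h=cv2.cvtColor(d['top']['frame'],cv2.COLOR_RGB2HSV);print(h[210,356],h[183,436],h[226,438])
R=cv2.Rodrigues
print(ray(d['top'],[(265,210),(436,183),(505,155),(370,100)],95))
E
```

```text
[ 508.82598877 -151.39894104] (137.41403198242188, 188.8850555419922) 0.16203184730551934
{'near': array([ 454.54640432, -160.27174847]), 'far': array([ 563.10557322, -142.52613361]), 'left': array([495.92008705, -72.4468182 ]), 'right': array([ 521.73189049, -230.35106388])}
[ 29  28 255] [ 24  48 204] [ 22 126 242]
[[ 508.14350482   49.80375528]
 [ 566.82999538 -328.7058722 ]
 [ 628.66004131 -482.15795072]
 [ 756.195761   -186.77646384]]
```

Request:
drive_tool --targets '[{"jaw": 0, "travel": [-0.035, -0.022, -0.005], "twist": 0}, {"jaw": 0, "travel": [-0.07, -0.044, -0.01], "twist": 0}, {"jaw": 0, "travel": [-0.105, -0.066, -0.015], "twist": 0}, {"jaw": 0, "travel": [-0.14, -0.088, -0.02], "twist": 0}, {"jaw": 0, "travel": [-0.175, -0.11, -0.025], "twist": 0}, {"jaw": 0, "travel": [-0.21, -0.132, -0.03], "twist": 0}, {"jaw": 0, "travel": [-0.245, -0.154, -0.035], "twist": 0}, {"jaw": 0, "travel": [-0.26, -0.165, -0.035], "twist": 0}]'

```text
t: 0.77
eef_pos: [362.2, 384.6, 250.4]
tcp_rot: [3.141, 0.001, 2.906]
ft_force: [-0.8, 0.6, -0.6]
opening: 0.495
grip_force: 0.0
```

Request:
drive_tool --targets '[{"jaw": 0, "travel": [-0.018, -0.035, 0], "twist": 0}, {"jaw": 0, "travel": [-0.037, -0.07, 0], "twist": 0}, {"jaw": 0, "travel": [-0.055, -0.105, 0], "twist": 0}, {"jaw": 0, "travel": [-0.074, -0.14, 0], "twist": 0}, {"jaw": 0, "travel": [-0.092, -0.175, 0], "twist": 0}, {"jaw": 0, "travel": [-0.11, -0.21, 0], "twist": 0}, {"jaw": 0, "travel": [-0.129, -0.245, 0], "twist": 0}, {"jaw": 0, "travel": [-0.147, -0.279, 0], "twist": 0}]'

```text
t: 1.43
eef_pos: [437.8, 79.8, 249.6]
tcp_rot: [3.142, 0.0, 2.908]
ft_force: [0.6, 1.2, -0.1]
opening: 0.008
grip_force: 0.0
```

Request:
drive_tool --targets '[{"jaw": 0, "travel": [-0.013, -0.03, 0], "twist": 0}, {"jaw": 0, "travel": [-0.026, -0.06, 0], "twist": 0}, {"jaw": 0, "travel": [-0.04, -0.09, 0], "twist": 0}, {"jaw": 0, "travel": [-0.054, -0.12, 0], "twist": 0}, {"jaw": 0, "travel": [-0.068, -0.15, 0], "twist": 0}, {"jaw": 0, "travel": [-0.082, -0.18, 0], "twist": 0}, {"jaw": 0, "travel": [-0.096, -0.209, 0], "twist": 0}, {"jaw": 0, "travel": [-0.096, -0.209, 0], "twist": 0}]'

```text
t: 2.1
eef_pos: [483.7, -148.1, 249.1]
tcp_rot: [-3.141, 0.0, 2.905]
ft_force: [-0.6, 1.1, -0.3]
opening: 0.004
grip_force: 0.0
```

Run:
```python
from cell import *;from h import *;import pickle
c=read_camera('wrist');pickle.dump(c,open('c1.pkl','wb'));cv2.imwrite('pics/w1.png',c['frame'][:,:,::-1])
s=state();print(s['eef_pos'],s['tcp_rot'],s['ft_force'],s['opening'])
p,z,a,m=lid(c);print(p,z,a);print(tops(p,a))
```

```text
[ 482.93571763 -145.95626467  249.02859916] [ 3.14150065e+00 -7.30422571e-04  2.90450730e+00] [-0.75528511  0.06284067 -0.76802774] 0.004481022318746934
[ 502.49569702 -105.45713043] (138.078857421875, 96.07585906982422) -1.4436958901840504
{'near': array([495.52397924, -50.90078203]), 'far': array([ 509.4674148 , -160.01347884]), 'left': array([581.85038561, -95.31645002]), 'right': array([ 423.14100843, -115.59781084])}
```

View pics/w1.png

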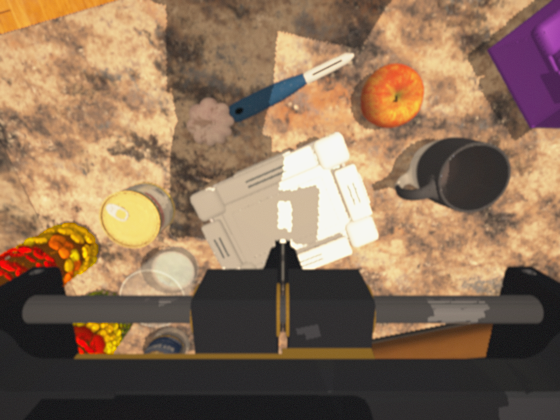

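The wrist view shows the lid with its near-left corner at about (342,132), near-right at (191,196) and far-left at (379,240). The far side is hidden by the gripper. The mug and apple are clear of the lid on the left, with the tin and glass on the right.

Run:
```python
from h import *;import pickle
c=pickle.load(open('c1.pkl','rb'))
P=ray(c,[(342,132),(191,196),(379,240)],90);print(P)
nl,nr,fl=P
y=nl-nr;print(np.linalg.norm(y),np.linalg.norm(fl-nl),np.arctan2(-y[0],y[1]),np.arctan2(*(fl-nl)[::-1]))
p=(nr+fl)/2;a=np.arctan2(-y[0],y[1]);print(p,tops(p,a))
d=pickle.load(open('c0.pkl','rb'))['top']
m=lid(d,roi=(290,165,410,255))[3];im=np.hstack([cv2.resize(d['frame'][155:265,285:455,::-1],None,fx=4,fy=4)])
cv2.imwrite('pics/t2.png',im)
```

```text
[[ 430.87837778  -70.86220274]
 [ 459.28565967 -246.59310517]
 [ 560.57005831  -51.11378313]]
178.01214490730806 131.18663071152272 0.1602657768836033 0.15111126898272573
[ 509.92785899 -148.85344415] {'near': array([ 455.63268919, -157.63037623]), 'far': array([ 564.22302879, -140.07651208]), 'left': array([497.16141234, -69.87865172]), 'right': array([ 522.69430565, -227.82823658])}
```

View pics/t2.png

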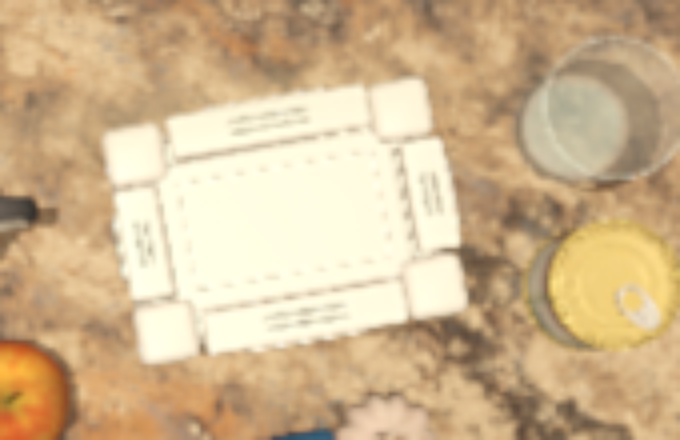

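Request:
drive_tool --targets '[{"jaw": 0, "travel": [0.008, -0.007, 0.03], "twist": 0}, {"jaw": 0, "travel": [0.016, -0.014, 0.06], "twist": 0}, {"jaw": 0, "travel": [0.0235, -0.021, 0.09], "twist": 0}, {"jaw": 0, "travel": [0.0235, -0.021, 0.11], "twist": 0}, {"jaw": 0, "travel": [0.0235, -0.021, 0.13], "twist": 0}, {"jaw": 0, "travel": [0.0235, -0.021, 0.14], "twist": 0}, {"jaw": 0, "travel": [0.0235, -0.021, 0.14], "twist": 0}, {"jaw": 0, "travel": [0.0235, -0.021, 0.14], "twist": 0}]'

```text
t: 2.82
eef_pos: [454.9, -158.0, 109.5]
tcp_rot: [3.141, -0.001, 2.908]
ft_force: [-0.5, 0.0, -0.1]
opening: 0.002
grip_force: 0.0
```

Request:
drive_tool --targets '[{"jaw": 0, "travel": [0, 0, 0.005], "twist": 0}, {"jaw": 0, "travel": [0, 0, 0.008], "twist": 0}, {"jaw": 0, "travel": [0, 0, 0.011], "twist": 0}, {"jaw": 0, "travel": [0, 0, 0.013], "twist": 0}, {"jaw": 0, "travel": [0, 0, 0.015], "twist": 0}, {"jaw": 0, "travel": [0, 0, 0.017], "twist": 0}, {"jaw": 0, "travel": [0, 0, 0.019], "twist": 0}, {"jaw": 0, "travel": [0, 0, 0.019], "twist": 0}]'

```text
t: 3.48
eef_pos: [455.0, -158.8, 90.4]
tcp_rot: [3.141, -0.0, 2.908]
ft_force: [0.4, 0.1, -0.5]
opening: 0.005
grip_force: 0.0
```

Request:
drive_tool --targets '[{"jaw": 0, "travel": [0, 0, 0.001], "twist": 0}, {"jaw": 0, "travel": [0, 0, 0.002], "twist": 0}, {"jaw": 0, "travel": [0, 0, 0.002], "twist": 0}]'

```text
t: 3.73
eef_pos: [455.1, -158.8, 90.0]
tcp_rot: [-3.141, 0.001, 2.908]
ft_force: [-4.8, 2.7, 24.5]
opening: 0.002
grip_force: 12.0
```

Request:
drive_tool --targets '[{"jaw": 0, "travel": [0, 0, -0.015], "twist": 0}, {"jaw": 0, "travel": [0, 0, -0.032], "twist": 0}, {"jaw": 0, "travel": [-0.007, 0.033, -0.032], "twist": 0}, {"jaw": 0, "travel": [-0.014, 0.066, -0.032], "twist": 0}, {"jaw": 0, "travel": [-0.02, 0.095, -0.032], "twist": 0}, {"jaw": 0, "travel": [-0.02, 0.095, -0.025], "twist": 0}, {"jaw": 0, "travel": [-0.02, 0.095, -0.016], "twist": 0}, {"jaw": 0, "travel": [-0.02, 0.095, -0.016], "twist": 0}]'

```text
t: 4.4
eef_pos: [495.7, -70.9, 103.0]
tcp_rot: [3.142, -0.002, 2.908]
ft_force: [0.3, 0.4, -0.8]
opening: 0.002
grip_force: 0.0
```

Request:
drive_tool --targets '[{"jaw": 0, "travel": [0, 0, 0.003], "twist": 0}, {"jaw": 0, "travel": [0, 0, 0.006], "twist": 0}, {"jaw": 0, "travel": [0, 0, 0.009], "twist": 0}, {"jaw": 0, "travel": [0, 0, 0.011], "twist": 0}, {"jaw": 0, "travel": [0, 0, 0.013], "twist": 0}, {"jaw": 0, "travel": [0, 0, 0.015], "twist": 0}, {"jaw": 0, "travel": [0, 0, 0.016], "twist": 0}, {"jaw": 0, "travel": [0, 0, 0.016], "twist": 0}]'

```text
t: 5.07
eef_pos: [496.6, -71.2, 90.1]
tcp_rot: [-3.141, 0.001, 2.908]
ft_force: [-6.7, -0.6, 22.7]
opening: 0.004
grip_force: 11.2
```

Request:
drive_tool --targets '[{"jaw": 0, "travel": [0, 0, -0.015], "twist": 0}, {"jaw": 0, "travel": [0, 0, -0.032], "twist": 0}, {"jaw": 0, "travel": [-0.027, -0.018, -0.032], "twist": 0}, {"jaw": 0, "travel": [-0.054, -0.036, -0.032], "twist": 0}, {"jaw": 0, "travel": [-0.081, -0.053, -0.032], "twist": 0}, {"jaw": 0, "travel": [-0.081, -0.053, -0.025], "twist": 0}, {"jaw": 0, "travel": [-0.081, -0.053, -0.016], "twist": 0}, {"jaw": 0, "travel": [-0.081, -0.053, -0.016], "twist": 0}]'

```text
t: 5.73
eef_pos: [561.7, -140.7, 102.6]
tcp_rot: [3.141, -0.003, 2.907]
ft_force: [0.5, -0.1, -0.4]
opening: 0.004
grip_force: 0.0
```

Request:
drive_tool --targets '[{"jaw": 0, "travel": [0, 0, 0.003], "twist": 0}, {"jaw": 0, "travel": [0, 0, 0.006], "twist": 0}, {"jaw": 0, "travel": [0, 0, 0.009], "twist": 0}, {"jaw": 0, "travel": [0, 0, 0.011], "twist": 0}, {"jaw": 0, "travel": [0, 0, 0.013], "twist": 0}, {"jaw": 0, "travel": [0, 0, 0.015], "twist": 0}, {"jaw": 0, "travel": [0, 0, 0.016], "twist": 0}, {"jaw": 0, "travel": [0, 0, 0.016], "twist": 0}]'

```text
t: 6.4
eef_pos: [563.2, -141.2, 90.1]
tcp_rot: [-3.142, 0.001, 2.908]
ft_force: [-5.3, 3.0, 17.4]
opening: 0.006
grip_force: 8.6
```

Request:
drive_tool --targets '[{"jaw": 0, "travel": [0, 0, -0.015], "twist": 0}, {"jaw": 0, "travel": [0, 0, -0.032], "twist": 0}, {"jaw": 0, "travel": [0.007, -0.033, -0.032], "twist": 0}, {"jaw": 0, "travel": [0.014, -0.066, -0.032], "twist": 0}, {"jaw": 0, "travel": [0.02, -0.095, -0.032], "twist": 0}, {"jaw": 0, "travel": [0.02, -0.095, -0.025], "twist": 0}, {"jaw": 0, "travel": [0.02, -0.095, -0.016], "twist": 0}, {"jaw": 0, "travel": [0.02, -0.095, -0.016], "twist": 0}]'

```text
t: 7.07
eef_pos: [521.0, -228.5, 102.9]
tcp_rot: [3.141, -0.002, 2.907]
ft_force: [-1.0, 0.1, -0.1]
opening: 0.004
grip_force: 0.0
```

Request:
drive_tool --targets '[{"jaw": 0, "travel": [0, 0, 0.003], "twist": 0}, {"jaw": 0, "travel": [0, 0, 0.006], "twist": 0}, {"jaw": 0, "travel": [0, 0, 0.009], "twist": 0}, {"jaw": 0, "travel": [0, 0, 0.011], "twist": 0}, {"jaw": 0, "travel": [0, 0, 0.013], "twist": 0}, {"jaw": 0, "travel": [0, 0, 0.015], "twist": 0}, {"jaw": 0, "travel": [0, 0, 0.016], "twist": 0}, {"jaw": 0, "travel": [0, 0, 0.016], "twist": 0}]'

```text
t: 7.73
eef_pos: [521.8, -228.8, 90.1]
tcp_rot: [-3.142, 0.001, 2.908]
ft_force: [-4.9, 4.0, 18.3]
opening: 0.005
grip_force: 9.1
```

Request:
drive_tool --targets '[{"jaw": 0, "travel": [0, 0, -0.03], "twist": 0}, {"jaw": 0, "travel": [0, 0, -0.07], "twist": 0}, {"jaw": 0, "travel": [0, 0.03, -0.11], "twist": 0}, {"jaw": 0, "travel": [0, 0.06, -0.14], "twist": 0}, {"jaw": 0, "travel": [0.03, 0.09, -0.16], "twist": 0}, {"jaw": 0, "travel": [0.06, 0.11, -0.17], "twist": 0}, {"jaw": 0, "travel": [0.08, 0.13, -0.17], "twist": 0}, {"jaw": 0, "travel": [0.08, 0.13, -0.17], "twist": 0}]'

```text
t: 8.4
eef_pos: [471.0, -80.3, 260.0]
tcp_rot: [3.141, 0.001, 2.91]
ft_force: [0.8, -0.9, 0.2]
opening: 0.002
grip_force: 0.0
```

Request:
drive_tool --targets '[{"jaw": 0, "travel": [0, 0.035, 0], "twist": 0}, {"jaw": 0, "travel": [0, 0.07, 0], "twist": 0}, {"jaw": 0, "travel": [0, 0.105, 0], "twist": 0}, {"jaw": 0, "travel": [0, 0.14, 0], "twist": 0}, {"jaw": 0, "travel": [0, 0.175, 0], "twist": 0}, {"jaw": 0, "travel": [0, 0.21, 0], "twist": 0}, {"jaw": 0, "travel": [0, 0.245, 0], "twist": 0}, {"jaw": 0, "travel": [0, 0.245, 0], "twist": 0}]'

```text
t: 9.07
eef_pos: [531.5, 158.8, 258.2]
tcp_rot: [3.14, 0.0, 2.911]
ft_force: [-0.0, 0.9, -0.6]
opening: 0.008
grip_force: 0.0
```

Run:
```python
from cell import *;from h import *
a=read_camera('side')['frame'][120:220,220:370,::-1];b=read_camera('top')['frame'][155:265,285:455,::-1]
a=cv2.resize(a,(450,300),interpolation=3);b=cv2.resize(b,(450,290),interpolation=3)
cv2.imwrite('pics/f.png',np.vstack([a,b]))
```

```text
(no output)
```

View pics/f.png

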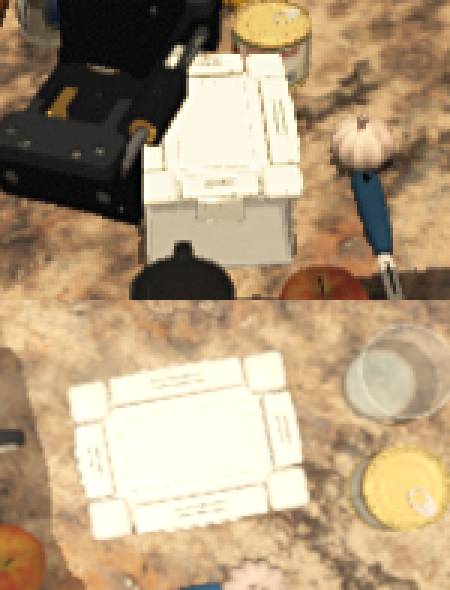

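The side view (upper half) shows the left, near and right sections level with the corners; the gripper partly hides the far one. The far press stopped at 90.1 mm with firm contact, so it is shut too. The top view (lower half) shows the box and the things around it where they were.

```bash
python3 -c "
from cell import *
print(job_done())"
```

```text
the job is handed in; nothing more can be done
None
```

I pressed all four rim sections down; each press stopped firmly at about 90 mm, level with the corners, and I handed the job in at about 9 s with the arm clear (the far section was hidden in the last side view).

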